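# Release and pull out the latched parts drawer

### The arm

A 7-joint arm with a two-finger parallel gripper is mounted at the origin on a cart in front of the work surface, level with it; the furniture and walls round the work are solid. World frame = base frame: x ahead of the robot, y to its left, z up, the work surface at z = 0. Lengths are in mm, angles in rad, forces in N, time in s.
With the tool pointing down it reaches from about 350 to 775 mm from the base axis. Payload 3.1 kg.
Tool frame: the origin (TCP) lies at the very end of the fingers, on their centre line; the grasp point (between the pads) lies manip.grip_depth behind it (manip.grip_depth is the distance from the TCP to the grasp point, in mm); z points along the fingers, y is the line along which they close (so a half turn about z gives the same grasp; the last joint's range is limited). The gripper opens to 85 mm and grips with 20 to 120 N. Pads are 22 mm wide; open, the fingers measure 114 mm over their backs; the gripper's body (76 mm by 85 mm) begins 54 mm behind the grasp point. The pads swing forward as they close: fully open they stand 13 mm farther back than shut.
Start: joints at [-1.3, 0.311, 0.014, 1.512, -0.004, 1.319, -0.027], TCP at [169.221, 523.337, 231.304] pointing down, gripper open.
Joint ranges: [-2.7, 2.7], [-0.3, 1.91], [-1.27, 1.3], [0.12, 2.57], [-1.44, 4.58], [0.2, 2.03], [-3.05, 3.05]. Speed limits (rad/s): [2.79, 2.79, 3.14, 3.14, 3.14, 3.14, 3.14].

### API

Orientations are given as a unit quaternion [x, y, z, w].
In Python, from station import manip, viewer gives the robot as it stands.
- The arm moves only by the shell command python3 -m jog 'ROWS' [FORCE]. ROWS is JSON, a list of rows, each an object of numbers: "tx", "ty", "tz": the shift along the tool's x, y, z in m; "roll": the turn about the tool's z in degrees; "grip": the closure, from -1 (fully open) to 1 (shut). In form: [{"tx": .., "ty": .., "tz": .., "roll": .., "grip": ..}, ...]. A call has exactly 8 rows; each row is the pose to reach, as a shift and turn from the pose commanded when the call began, along the tool's axes at that moment; what a row does not reach only later rows make up. A row lasts 1/8 s, in which the tool goes at most 62.5 mm and 10.7 degrees, less where a joint would pass 70% of its speed; a pose out of reach is approached as far as the arm can. A call with a gripper value outside its range is refused whole. The fingers move at their own pace and stop on an object; FORCE is the grip in N (left out, the last holds). Time passes only in rows, so rows that repeat a pose let the fingers close, or fill a call up. It gives the time, the measured TCP pose, the force, the opening and the grip force at its end, in the units of the state.
- manip.state(): the state, without advancing time (a new reading comes with each control period).
- viewer.camera(name): name is "scene" or "top" or "wrist"; returns the picture (480x640x3 uint8, red, green, blue); there is no depth.
- viewer.camera_model(name): a dict with "mtx" (3x3 intrinsics, pixels), "distortion" ([k1, k2, p1, p2, k3] as OpenCV has them; the pictures are not rectified), "xyz" and "attitude" of the camera in the world; the wrist camera has in their place "mount" (4x4, takes a point from camera to tool coordinates, whose origin is the TCP and whose axes are the flange's). Camera axes: x right, y down, z forward; pixel columns grow to the right and rows downward; lengths in mm; the calibration is good to about 2 mm. A picture is of the moment at which its call begins: read the wrist's pose just before it. camera_model takes no time and is no camera call.
- manip.hand_in(): hands the job in; it is judged then, once.
The state is a dict: "time": time; "joints": joint angles; "dq": joint speeds; "tau": joint torques, N m; "tcp_pos": TCP position; "tcp_rot": TCP orientation; "wrist_force": force on the tool from outside, world axes, zero at the start; "torque": the same for the moment, N m; "finger_gap": finger opening in mm; "finger_force": force on a finger pad.
Only numpy, scipy, OpenCV 4.12 (cv2) and the standard library are available. Lean on these libraries where they do the work, as an engineer would, in place of code of your own. Each camera call takes 0.05 s, during which the arm holds its last target. There are 200 camera calls.

### The job

Press the release pedal beside the small blue drawer cabinet all the way down to its stop, firmly but without stamping on it, so that the latched drawer springs ajar; then take the handleless drawer by the top edge of its grey front panel and pull it out smoothly until it comes up firmly against its stop, without wrenching at it. Leave the drawer fully open with the bearing and the gear still in it, and do not knock the red bottle or the black torch about.

Things in the scene. Friction and masses are not known exactly. Their poses are not given: they have to be found in the camera images.
- cabinet: small blue steel bench cabinet with one drawer, fixed to the bench: 200 deep (x), 180 wide (y), 90 mm high. Origin under its centre on the bench; own -x is its front (towards the robot), front face at own x = -100 mm, z up; turned by up to 16 degrees. An 8 mm steel foot plate reaches out on its right (own -y) side under the pedal.
- drawer: grey plastic drawer box (154 mm wide, inner floor 31 mm above the bench) behind a flat grey panel: 10 mm thick, 170 wide, 28 to 88 mm above the bench, no handle. Slides along the cabinet's own -x; origin at the cabinet's when shut. Latched, no room behind the panel, until the pedal is fully down: then a spring pushes it out about 38 mm. Sliding takes 3 to 6 N; the stop bears 60 N.
- panel_top (a point): middle of the top edge of the drawer's front panel (centre of its 10 mm thickness), 88 mm above the bench; axes as the cabinet's
- pedal: release pedal at the cabinet's right side: origin on its hinge, 21 mm above the bench; hinge along the cabinet's own y, arm pointing to the front (-x). Sprung: 5 N at the pad to start, about 10 N near the bottom, then a hard stop after roughly 20 to 25 mm; rises when let go. The latch lets go only in the last quarter of the stroke. Bears up to 60 N.
- pedal_pad (a point): centre of the upper face of the black ribbed pedal pad (44 along x, 36 mm wide), about 46 mm above the bench at rest; 125 mm to the right of the cabinet's middle and 50 mm ahead of its front face
- drawer_stop: brass stop block inside the cabinet under the drawer, out of sight; it is set differently each time, so that the drawer travels 95 to 135 mm from shut. Its origin is not on the block but marks where the drawer's origin arrives when the drawer is fully out; axes as the cabinet's.
- bearing: ball bearing, 47 mm across, 14 mm high, lying in the drawer; origin under its centre
- gear: steel gear, 40 mm across, 26 mm high, lying in the drawer; origin under its centre
- oil_bottle: red plastic bottle with a black nozzle, 33 x 36 x 96 mm, standing on the bench right of the work; bystander, origin under its centre
- lamp: black torch, 111 mm long, 27 mm thick, lying on the bench left of the work; bystander, origin under its centre

How it is judged:
By the outcome, as a careful person would: the job done as asked, in the order asked, and still so for the second after the job is handed in, with the robot touching nothing.
It also fails if it takes over 40 s, if anything falls off the work surface, if the arm or the gripper's body presses on something with over 40 N, if the wrist force passes 120 N, or if a joint passes its speed limit or range.

## Working session

There is one attempt and no reset: what is moved stays moved. The work goes in short steps, Python scripts to look and compute and a shell command to move; the robot and the scene stay as the last step left them, time stands still between calls to the robot, and variables do not carry over. Pictures are saved under pics/ and viewed, at most 10 in all, crops included, and the job is handed in when it is done.

```bash
ls; mkdir -p pics; python3 - <<'E'
from station import manip, viewer
import cv2
s=manip.state(); print(s, manip.grip_depth)
for n in ("scene","top"):
    im=viewer.camera(n); cv2.imwrite(f"pics/{n}0.png",im[:,:,::-1])
    print(n,viewer.camera_model(n))
print(viewer.camera_model("wrist"))
E
```

```text
pics
{'time': 0.0, 'joints': array([-1.29969494,  0.31172246,  0.01398057,  1.51305949, -0.00438853,
        1.31917691, -0.02718917]), 'dq': array([-0.00051343, -0.00035858,  0.0005169 ,  0.00203745,  0.00120946,
        0.00090474, -0.0003953 ]), 'tau': array([-1.52406519e-04, -3.79904866e+01,  1.45883854e-01, -2.30596519e+01,
        1.23356888e-02,  1.36081220e-02, -1.47311317e-05]), 'tcp_pos': array([169.01322266, 522.62791778, 230.22181826]), 'tcp_rot': array([ 1.55713687e-01,  9.87801541e-01, -1.16048649e-03, -1.30603302e-04]), 'wrist_force': array([ 0.0503122 , -0.55237303, -0.60202683]), 'torque': array([-0.02457627,  0.02212354,  0.04769685]), 'finger_force': 0.0, 'finger_gap': 85.3681766708376} 18.700000000000003
scene {'mtx': array([[571.11711653,   0.        , 325.922261  ],
       [  0.        , 571.11711653, 232.81004777],
       [  0.        ,   0.        ,   1.        ]]), 'distortion': array([0.05378889, 0.        , 0.        , 0.        , 0.        ]), 'xyz': array([-179.41230567, -676.85983932,  802.50512838]), 'attitude': array([ 0.82032953, -0.28993402,  0.16197
[... 307 characters left out ...]
59834429, 943.29339051]), 'attitude': array([-0.70047638,  0.71124274, -0.04232912,  0.04092498])}
{'mtx': array([[330.74006484,   0.        , 314.12539412],
       [  0.        , 330.74006484, 240.78721133],
       [  0.        ,   0.        ,   1.        ]]), 'distortion': array([-0.02770559,  0.        ,  0.        ,  0.        ,  0.        ]), 'mount': array([[ 3.02578063e-04, -9.50881408e-01, -3.09555257e-01,
         7.95473609e+01],
       [ 9.99999894e-01,  1.80031508e-04,  4.24445762e-04,
         4.58892568e-01],
       [-3.47867884e-04, -3.09555352e-01,  9.50881361e-01,
        -1.43048687e+02],
       [ 0.00000000e+00,  0.00000000e+00,  0.00000000e+00,
         1.00000000e+00]])}
```

View pics/scene0.png

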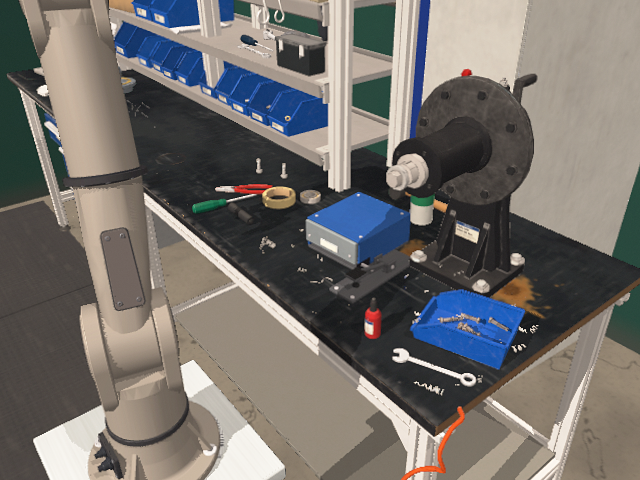

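View pics/top0.png

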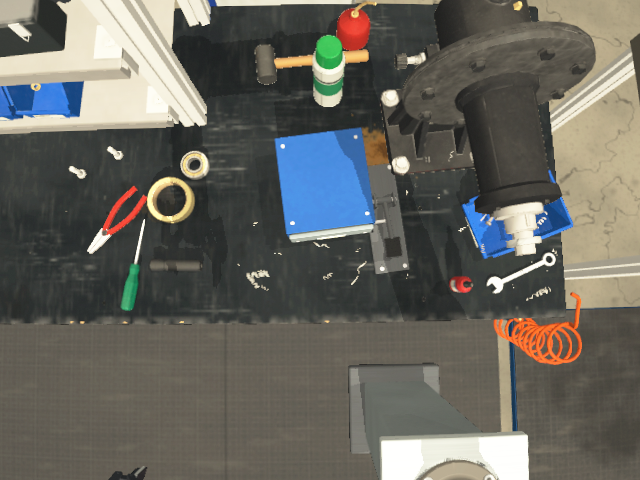

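```bash
python3 - <<'E'
import cv2
a=cv2.imread("pics/top0.png")[115:295,260:480]
cv2.imwrite("pics/topc.png",cv2.resize(a,None,fx=3.3,fy=3.3,interpolation=cv2.INTER_CUBIC))
a=cv2.imread("pics/scene0.png")[185:345,290:450]
cv2.imwrite("pics/scenec.png",cv2.resize(a,None,fx=3.7,fy=3.7,interpolation=cv2.INTER_CUBIC))
E
```

```text
(no output)
```

View pics/topc.png

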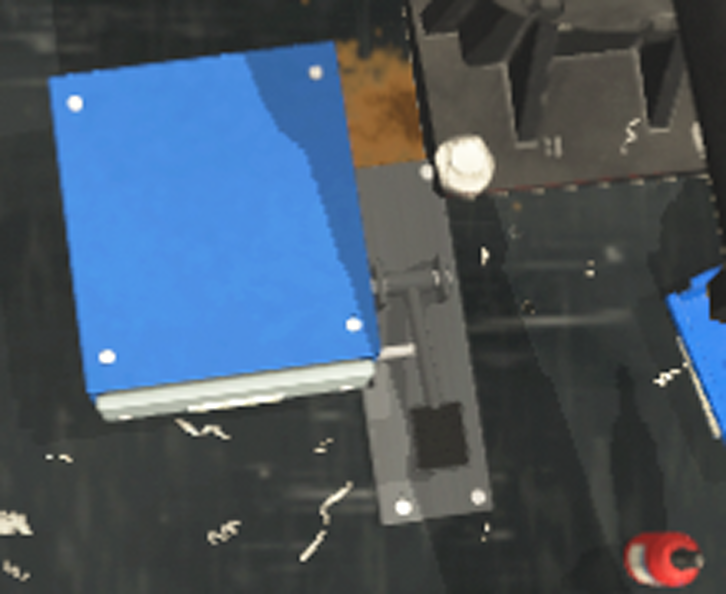

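View pics/scenec.png

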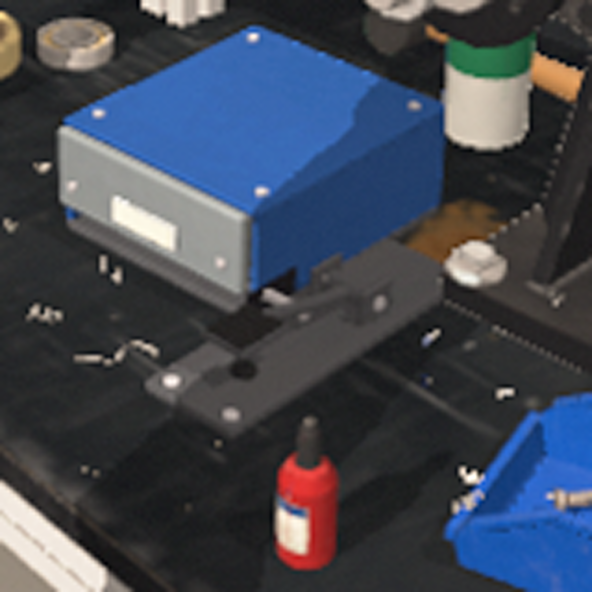

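```bash
cat > h.py <<'E'
import numpy as np, cv2
from station import manip, viewer
from scipy.spatial.transform import Rotation as R
from scipy.optimize import least_squares
def proj(n,P,st=None):
    m=viewer.camera_model(n)
    if n=="wrist":
        T=np.eye(4);T[:3,:3]=R.from_quat(st["tcp_rot"]).as_matrix();T[:3,3]=st["tcp_pos"]
        T=T@m["mount"];r,t=T[:3,:3],T[:3,3]
    else: r,t=R.from_quat(m["attitude"]).as_matrix(),m["xyz"]
    return cv2.projectPoints(np.atleast_2d(P).astype(float),cv2.Rodrigues(r.T)[0],-r.T@t,m["mtx"],m["distortion"])[0][:,0]
def world(c,p):
    x,y,a=c; p=np.atleast_2d(p); k,s=np.cos(a),np.sin(a)
    return np.c_[x+k*p[:,0]-s*p[:,1],y+s*p[:,0]+k*p[:,1],p[:,2]]
def backproj(n,uv,z):
    return least_squares(lambda q:proj(n,[[q[0],q[1],z]])[0]-uv,[500,200]).x
E
python3 - <<'E'
from h import *
ob=[]
C=[(100,90,90),(100,-90,90),(-100,-90,90),(-100,90,90)]
pad=[(-128,-107,46),(-128,-143,46),(-172,-143,46),(-172,-107,46)]
t=np.array([(50,77),(334,42),(380,357),(93,393),(412,408),(460,402),(468,464),(418,470)])/3.3+[260,115]
s=np.array([(258,27),(443,103),(250,213),(62,125)])/3.7+[290,185]
f=lambda c:np.r_[(proj("top",world(c,C+pad))-t).ravel(),(proj("scene",world(c,C))-s).ravel()]
r=least_squares(f,[550,250,0],x_scale=[1,1,.01]);print(r.x,np.degrees(r.x[2]));print(r.fun.reshape(-1,2).round(1))
np.save("cab.npy",r.x)
print("pad",world(r.x,[-150,-125,46]),"ptop",world(r.x,[-105,0,88]))
print("bottle",backproj("top",np.array([(650),(558)])/3.3+[260,115],70),backproj("scene",np.array([305,562])/3.7+[290,185],0))
print("lamp",backproj("top",[175,266],20))
print(backproj("top",[82,322],0),backproj("top",[560,318],0))
E
```

```text
[6.88006053e+02 2.70690552e+02 1.16346279e-01] 6.666150772914616
[[-0.5  0.4]
 [ 0.4  0. ]
 [ 0.9 -0.2]
 [-1.8  0.6]
 [-1.4 -0.2]
 [ 1.  -0.7]
 [ 1.8  1.4]
 [-0.1  1.8]
 [-0.8 -1.8]
 [ 1.5 -0.5]
 [ 2.  -0.9]
 [ 0.  -3. ]]
pad [[553.53063914 129.12303053  46.        ]] ptop [[583.7159159 258.5017346  88.       ]]
bottle [475.12882598   6.50777157] [467.03627648 -22.52475725]
lamp [523.52489318 594.45552849]
[403.46777291 809.38510543] [ 396.14280852 -244.46479628]
```

```bash
cat >> h.py <<'E'
def go(P,yaw):  # yaw = wanted world heading of tool y, deg
    s=manip.state(); r=R.from_quat(s["tcp_rot"]).as_matrix()
    d=r.T@(np.array(P)-s["tcp_pos"])/1000
    y=np.degrees(np.arctan2(r[1,1],r[0,1]))
    print("t",s["time"],"tcp",s["tcp_pos"].round(1),"tilt",r[:2,2].round(3),"F",s["wrist_force"].round(1),"gap",round(s["finger_gap"],1),"ff",round(s["finger_force"],1))
    print("shift",d.round(4),"roll",round((y-yaw+90)%180-90,1))
E
python3 - <<'E'
from h import *
c=np.load("cab.npy"); P=world(c,[-157,-129,130])[0]; print(P); go(P,np.degrees(c[2]))
E
```

```text
[547.0422992  124.33748512 130.        ]
t 0.1 tcp [169.  522.7 230.3] tilt [-0.001 -0.002] F [-0.4  1.  -0.2] gap 85.4 ff 0.0
shift [-0.4822 -0.2625  0.1009] roll 65.4
```

```bash
python3 -m jog '[{"tx":-0.04,"ty":-0.02,"tz":0,"roll":5,"grip":1},{"tx":-0.09,"ty":-0.05,"tz":0,"roll":13,"grip":1},{"tx":-0.14,"ty":-0.076,"tz":0,"roll":21,"grip":1},{"tx":-0.19,"ty":-0.104,"tz":0,"roll":29,"grip":1},{"tx":-0.24,"ty":-0.131,"tz":0,"roll":37,"grip":1},{"tx":-0.29,"ty":-0.158,"tz":0.01,"roll":45,"grip":1},{"tx":-0.34,"ty":-0.185,"tz":0.02,"roll":53,"grip":1},{"tx":-0.38,"ty":-0.207,"tz":0.03,"roll":60,"grip":1}]' 40; python3 - <<'E'
from h import *
c=np.load("cab.npy"); P=world(c,[-157,-129,120])[0]; go(P,np.degrees(c[2]))
E
```

```text
time: 1.1
tcp_pos: [468.3, 207.1, 200.8]
tcp_rot: [0.631, 0.776, -0.0, 0.0]
wrist_force: [-0.5, 0.8, -0.4]
finger_gap: 0.0
finger_force: 0.0
t 1.1 tcp [468.3 207.1 200.8] tilt [ 0.    -0.001] F [-0.5  0.8 -0.4] gap 0.0 ff 0.0
shift [-0.097   0.0602  0.0808] roll 5.1
```

```bash
python3 -m jog '[{"tx":-0.02,"ty":0.012,"tz":0.01,"roll":1,"grip":1},{"tx":-0.05,"ty":0.03,"tz":0.03,"roll":3,"grip":1},{"tx":-0.08,"ty":0.05,"tz":0.05,"roll":4.5,"grip":1},{"tx":-0.095,"ty":0.059,"tz":0.07,"roll":5.1,"grip":1},{"tx":-0.097,"ty":0.06,"tz":0.08,"roll":5.1,"grip":1},{"tx":-0.097,"ty":0.06,"tz":0.08,"roll":5.1,"grip":1},{"tx":-0.097,"ty":0.06,"tz":0.08,"roll":5.1,"grip":1},{"tx":-0.097,"ty":0.06,"tz":0.08,"roll":5.1,"grip":1}]'; python3 - <<'E'
from h import *
c=np.load("cab.npy"); P=world(c,[-157,-129,46])[0]; go(P,np.degrees(c[2]))
s=manip.state(); im=viewer.camera("wrist")[:,:,::-1].copy()
import cv2; cv2.imwrite("pics/w1.png",im)
print(proj("wrist",world(c,[(-128,-107,46),(-128,-143,46),(-172,-143,46),(-172,-107,46),(-110,-85,88)]),s).round(0))
E
```

```text
time: 2.1
tcp_pos: [546.2, 128.5, 122.2]
tcp_rot: [0.662, 0.749, 0.001, 0.0]
wrist_force: [-0.3, -0.1, 0.3]
finger_gap: -0.1
finger_force: 0.0
t 2.1 tcp [546.2 128.5 122.2] tilt [0.001 0.001] F [-0.3 -0.1  0.3] gap -0.1 ff 0.0
shift [-0.0043  0.0002  0.0762] roll 0.4
[[357. 228.]
 [354. 276.]
 [293. 276.]
 [293. 228.]
 [401. 211.]]
```

View pics/w1.png

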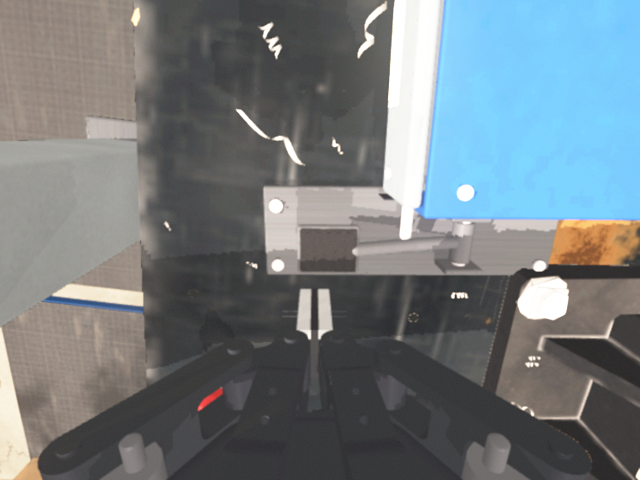

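```bash
python3 -m jog '[{"tx":-0.002,"ty":0.002,"tz":0.012,"roll":0.4,"grip":1},{"tx":-0.003,"ty":0.003,"tz":0.025,"roll":0.4,"grip":1},{"tx":-0.003,"ty":0.003,"tz":0.04,"roll":0.4,"grip":1},{"tx":-0.003,"ty":0.003,"tz":0.052,"roll":0.4,"grip":1},{"tx":-0.003,"ty":0.003,"tz":0.062,"roll":0.4,"grip":1},{"tx":-0.003,"ty":0.003,"tz":0.069,"roll":0.4,"grip":1},{"tx":-0.003,"ty":0.003,"tz":0.074,"roll":0.4,"grip":1},{"tx":-0.003,"ty":0.003,"tz":0.078,"roll":0.4,"grip":1}]'
python3 -m jog '[{"tz":0.002,"grip":1},{"tz":0.004,"grip":1},{"tz":0.006,"grip":1},{"tz":0.008,"grip":1},{"tz":0.010,"grip":1},{"tz":0.012,"grip":1},{"tz":0.014,"grip":1},{"tz":0.016,"grip":1}]'
```

```text
time: 3.15
tcp_pos: [549.4, 124.5, 43.8]
tcp_rot: [0.665, 0.747, -0.0, -0.0]
wrist_force: [-3.6, 0.1, 8.2]
finger_gap: -0.0
finger_force: 3.8invalid input
```

```bash
python3 -m jog '[{"tx":0,"ty":0,"tz":0.002,"roll":0,"grip":1},{"tx":0,"ty":0,"tz":0.004,"roll":0,"grip":1},{"tx":0,"ty":0,"tz":0.006,"roll":0,"grip":1},{"tx":0,"ty":0,"tz":0.008,"roll":0,"grip":1},{"tx":0,"ty":0,"tz":0.010,"roll":0,"grip":1},{"tx":0,"ty":0,"tz":0.012,"roll":0,"grip":1},{"tx":0,"ty":0,"tz":0.014,"roll":0,"grip":1},{"tx":0,"ty":0,"tz":0.016,"roll":0,"grip":1}]'
```

```text
time: 4.15
tcp_pos: [547.5, 124.3, 28.3]
tcp_rot: [0.665, 0.747, -0.001, -0.002]
wrist_force: [-6.9, -1.2, 10.0]
finger_gap: 0.0
finger_force: 5.3
```

```bash
python3 -m jog '[{"tx":0,"ty":0,"tz":0.001,"roll":0,"grip":1},{"tx":0,"ty":0,"tz":0.002,"roll":0,"grip":1},{"tx":0,"ty":0,"tz":0.003,"roll":0,"grip":1},{"tx":0,"ty":0,"tz":0.004,"roll":0,"grip":1},{"tx":0,"ty":0,"tz":0.005,"roll":0,"grip":1},{"tx":0,"ty":0,"tz":0.006,"roll":0,"grip":1},{"tx":0,"ty":0,"tz":0.006,"roll":0,"grip":1},{"tx":0,"ty":0,"tz":0.006,"roll":0,"grip":1}]'
```

```text
time: 5.15
tcp_pos: [547.2, 124.4, 22.0]
tcp_rot: [0.665, 0.747, -0.001, -0.002]
wrist_force: [-6.5, -0.0, 7.4]
finger_gap: -0.4
finger_force: 4.6
```

```bash
python3 -m jog '[{"tx":0,"ty":0,"tz":0.001,"roll":0,"grip":1},{"tx":0,"ty":0,"tz":0.002,"roll":0,"grip":1},{"tx":0,"ty":0,"tz":0.003,"roll":0,"grip":1},{"tx":0,"ty":0,"tz":0.003,"roll":0,"grip":1},{"tx":0,"ty":0,"tz":0.003,"roll":0,"grip":1},{"tx":0,"ty":0,"tz":0.003,"roll":0,"grip":1},{"tx":0,"ty":0,"tz":0.003,"roll":0,"grip":1},{"tx":0,"ty":0,"tz":0.003,"roll":0,"grip":1}]'; python3 - <<'E'
from h import *
a=viewer.camera("scene")[185:345,290:450,::-1]; b=viewer.camera("top")[115:295,260:440,::-1]
cv2.imwrite("pics/s2.png",np.hstack([cv2.resize(a,(400,400)),cv2.resize(b,(400,400))]))
E
```

```text
time: 6.15
tcp_pos: [547.4, 124.4, 21.1]
tcp_rot: [0.665, 0.747, -0.001, -0.002]
wrist_force: [-10.5, -1.3, 20.5]
finger_gap: -0.3
finger_force: 10.9
```

View pics/s2.png

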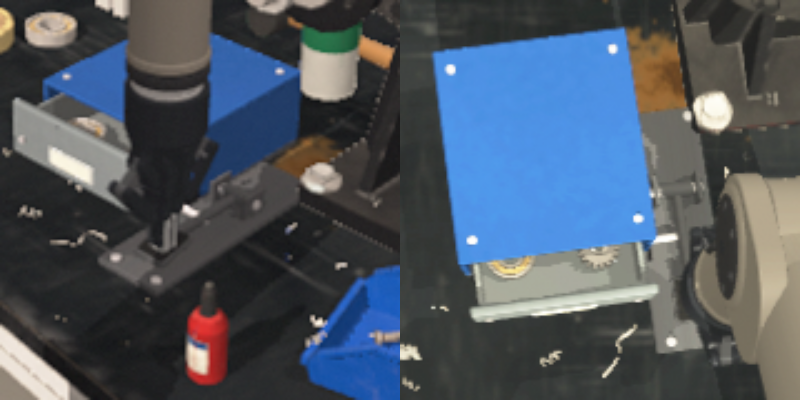

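```bash
python3 -m jog '[{"tx":0,"ty":0,"tz":-0.004,"roll":0,"grip":1},{"tx":0,"ty":0,"tz":-0.01,"roll":0,"grip":1},{"tx":0,"ty":0,"tz":-0.018,"roll":0,"grip":1},{"tx":0,"ty":0,"tz":-0.03,"roll":0,"grip":1},{"tx":0,"ty":0,"tz":-0.06,"roll":0,"grip":1},{"tx":0,"ty":0,"tz":-0.1,"roll":0,"grip":1},{"tx":0,"ty":0,"tz":-0.13,"roll":0,"grip":0.06},{"tx":0,"ty":0,"tz":-0.14,"roll":0,"grip":0.06}]'; python3 - <<'E'
from h import *
c=np.load("cab.npy"); P=world(c,[-143,0,150])[0]; go(P,np.degrees(c[2]))
E
```

```text
time: 7.25
tcp_pos: [551.1, 124.7, 160.7]
tcp_rot: [0.665, 0.747, 0.002, 0.001]
wrist_force: [0.8, -0.3, 0.1]
finger_gap: 35.4
finger_force: 0.0
t 7.25 tcp [551.1 124.7 160.7] tilt [0.005 0.001] F [ 0.8 -0.3  0.1] gap 35.4 ff 0.0
shift [0.1291 0.0097 0.0109] roll -0.1
```

```bash
python3 -m jog '[{"tx":0.02,"ty":0.002,"tz":0,"roll":0,"grip":0.0},{"tx":0.05,"ty":0.004,"tz":0,"roll":0,"grip":0.0},{"tx":0.08,"ty":0.006,"tz":0,"roll":0,"grip":0.0},{"tx":0.11,"ty":0.008,"tz":0,"roll":0,"grip":0.0},{"tx":0.127,"ty":0.01,"tz":0,"roll":0,"grip":0.0},{"tx":0.129,"ty":0.01,"tz":0,"roll":0,"grip":0.0},{"tx":0.129,"ty":0.01,"tz":0,"roll":0,"grip":0.0},{"tx":0.129,"ty":0.01,"tz":0,"roll":0,"grip":0.0}]'; python3 - <<'E'
from h import *
c=np.load("cab.npy"); P=world(c,[-143,0,63])[0]; go(P,np.degrees(c[2]))
s=manip.state(); im=viewer.camera("wrist")[:,:,::-1].copy(); cv2.imwrite("pics/w3.png",im)
print(proj("wrist",world(c,[(-138,0,88),(-148,0,88),(-138,40,88),(-148,40,88),(-138,85,88),(-148,85,88),(-100,40,90)]),s).round(0))
E
```

```text
time: 8.25
tcp_pos: [545.0, 252.0, 158.4]
tcp_rot: [0.666, 0.746, -0.0, 0.0]
wrist_force: [-0.4, -0.1, 0.6]
finger_gap: 42.9
finger_force: 0.0
t 8.25 tcp [545.  252.  158.4] tilt [ 0.    -0.001] F [-0.4 -0.1  0.6] gap 42.9 ff 0.0
shift [0.0021 0.0011 0.0954] roll -0.2
[[323. 252.]
 [308. 252.]
 [323. 195.]
 [308. 195.]
 [323. 121.]
 [307. 121.]
 [382. 195.]]
```

View pics/w3.png

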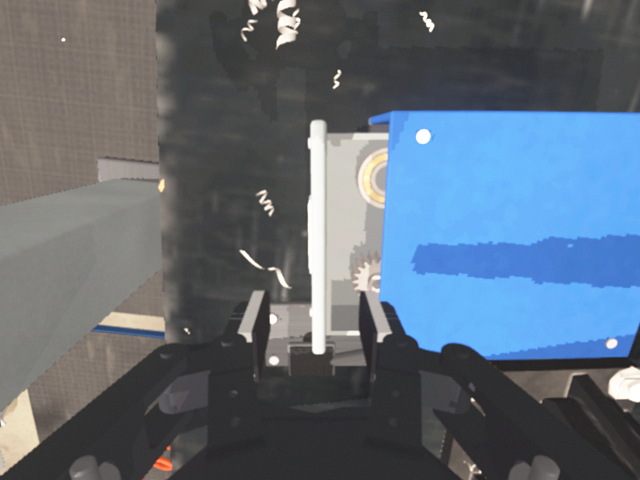

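```bash
python3 -m jog '[{"tx":0.004,"ty":0.001,"tz":0.01,"roll":-0.2,"grip":0.13},{"tx":0.008,"ty":0.003,"tz":0.025,"roll":-0.2,"grip":0.13},{"tx":0.01,"ty":0.003,"tz":0.04,"roll":-0.2,"grip":0.13},{"tx":0.01,"ty":0.003,"tz":0.055,"roll":-0.2,"grip":0.13},{"tx":0.01,"ty":0.003,"tz":0.067,"roll":-0.2,"grip":0.13},{"tx":0.01,"ty":0.003,"tz":0.078,"roll":-0.2,"grip":0.13},{"tx":0.01,"ty":0.003,"tz":0.086,"roll":-0.2,"grip":0.13},{"tx":0.01,"ty":0.003,"tz":0.092,"roll":-0.2,"grip":0.13}]' 40; python3 - <<'E'
from h import *
c=np.load("cab.npy"); P=world(c,[-141,8,66])[0]; go(P,np.degrees(c[2]))
E
```

```text
time: 9.3
tcp_pos: [546.5, 264.1, 65.9]
tcp_rot: [0.664, 0.748, 0.0, 0.0]
wrist_force: [-0.5, -0.4, 0.3]
finger_gap: 37.2
finger_force: 0.0
t 9.3 tcp [546.5 264.1  65.9] tilt [0. 0.] F [-0.5 -0.4  0.3] gap 37.2 ff 0.0
shift [-0.0019  0.0003 -0.0001] roll 0.1
```

```bash
python3 -m jog '[{"tx":0,"ty":0,"tz":0,"roll":0,"grip":0.4},{"tx":0,"ty":0,"tz":0,"roll":0,"grip":0.6},{"tx":0,"ty":0,"tz":0,"roll":0,"grip":0.75},{"tx":0,"ty":0,"tz":0,"roll":0,"grip":1},{"tx":0,"ty":0,"tz":0,"roll":0,"grip":1},{"tx":0,"ty":0,"tz":0,"roll":0,"grip":1},{"tx":0,"ty":0,"tz":0,"roll":0,"grip":1},{"tx":0,"ty":0,"tz":0,"roll":0,"grip":1}]' 40
```

```text
time: 10.3
tcp_pos: [547.4, 264.3, 67.1]
tcp_rot: [0.664, 0.748, 0.001, 0.001]
wrist_force: [3.0, -0.1, 4.2]
finger_gap: 13.2
finger_force: 40.4
```

```bash
python3 -m jog '[{"tx":0,"ty":-0.002,"tz":0,"roll":0,"grip":1},{"tx":0,"ty":-0.006,"tz":0,"roll":0,"grip":1},{"tx":0,"ty":-0.012,"tz":0,"roll":0,"grip":1},{"tx":0,"ty":-0.018,"tz":0,"roll":0,"grip":1},{"tx":0,"ty":-0.024,"tz":0,"roll":0,"grip":1},{"tx":0,"ty":-0.03,"tz":0,"roll":0,"grip":1},{"tx":0,"ty":-0.036,"tz":0,"roll":0,"grip":1},{"tx":0,"ty":-0.04,"tz":0,"roll":0,"grip":1}]'
```

```text
time: 11.3
tcp_pos: [507.1, 259.5, 67.0]
tcp_rot: [0.664, 0.748, 0.001, 0.0]
wrist_force: [3.4, -0.3, 6.3]
finger_gap: 13.4
finger_force: 40.5
```

```bash
python3 -m jog '[{"tx":0,"ty":-0.002,"tz":0,"roll":0,"grip":1},{"tx":0,"ty":-0.004,"tz":0,"roll":0,"grip":1},{"tx":0,"ty":-0.006,"tz":0,"roll":0,"grip":1},{"tx":0,"ty":-0.008,"tz":0,"roll":0,"grip":1},{"tx":0,"ty":-0.01,"tz":0,"roll":0,"grip":1},{"tx":0,"ty":-0.012,"tz":0,"roll":0,"grip":1},{"tx":0,"ty":-0.014,"tz":0,"roll":0,"grip":1},{"tx":0,"ty":-0.016,"tz":0,"roll":0,"grip":1}]'
```

```text
time: 12.3
tcp_pos: [491.3, 257.7, 67.1]
tcp_rot: [0.664, 0.748, 0.001, 0.0]
wrist_force: [3.8, 0.2, 5.6]
finger_gap: 13.3
finger_force: 40.8
```

```bash
python3 -m jog '[{"tx":0,"ty":-0.0015,"tz":0,"roll":0,"grip":1},{"tx":0,"ty":-0.003,"tz":0,"roll":0,"grip":1},{"tx":0,"ty":-0.0045,"tz":0,"roll":0,"grip":1},{"tx":0,"ty":-0.006,"tz":0,"roll":0,"grip":1},{"tx":0,"ty":-0.0075,"tz":0,"roll":0,"grip":1},{"tx":0,"ty":-0.009,"tz":0,"roll":0,"grip":1},{"tx":0,"ty":-0.0105,"tz":0,"roll":0,"grip":1},{"tx":0,"ty":-0.012,"tz":0,"roll":0,"grip":1}]'
```

```text
time: 13.3
tcp_pos: [490.1, 257.5, 67.2]
tcp_rot: [0.665, 0.747, 0.01, 0.007]
wrist_force: [27.0, 4.4, -16.9]
finger_gap: 12.9
finger_force: 39.0
```

```bash
python3 -m jog '[{"tx":0,"ty":0.002,"tz":0,"roll":0,"grip":1},{"tx":0,"ty":0.004,"tz":0,"roll":0,"grip":1},{"tx":0,"ty":0.006,"tz":0,"roll":0,"grip":1},{"tx":0,"ty":0.007,"tz":0,"roll":0,"grip":1},{"tx":0,"ty":0.008,"tz":0,"roll":0,"grip":1},{"tx":0,"ty":0.008,"tz":0,"roll":0,"grip":1},{"tx":0,"ty":0.008,"tz":0,"roll":0,"grip":1},{"tx":0,"ty":0.008,"tz":0,"roll":0,"grip":1}]' 20
```

```text
time: 14.3
tcp_pos: [490.2, 257.5, 67.2]
tcp_rot: [0.664, 0.748, 0.003, 0.002]
wrist_force: [8.1, 1.0, 0.4]
finger_gap: 13.0
finger_force: 47.8
```

```bash
python3 -m jog '[{"tx":0,"ty":0,"tz":0,"roll":0,"grip":0.5},{"tx":0,"ty":0,"tz":0,"roll":0,"grip":0.2},{"tx":0,"ty":0.001,"tz":0,"roll":0,"grip":0},{"tx":0,"ty":0.002,"tz":0,"roll":0,"grip":0},{"tx":0,"ty":0.002,"tz":-0.01,"roll":0,"grip":0},{"tx":0,"ty":0.002,"tz":-0.025,"roll":0,"grip":0},{"tx":0,"ty":0.002,"tz":-0.045,"roll":0,"grip":0},{"tx":0,"ty":0.002,"tz":-0.07,"roll":0,"grip":0}]'
python3 -m jog '[{"tx":0,"ty":0,"tz":-0.02,"roll":0,"grip":0},{"tx":0,"ty":0,"tz":-0.05,"roll":0,"grip":0},{"tx":0,"ty":-0.03,"tz":-0.08,"roll":0,"grip":0},{"tx":0,"ty":-0.06,"tz":-0.1,"roll":0,"grip":0},{"tx":0,"ty":-0.08,"tz":-0.1,"roll":0,"grip":0},{"tx":0,"ty":-0.08,"tz":-0.1,"roll":0,"grip":0},{"tx":0,"ty":-0.08,"tz":-0.1,"roll":0,"grip":0},{"tx":0,"ty":-0.08,"tz":-0.1,"roll":0,"grip":0}]'
python3 - <<'E'
from h import *
a=viewer.camera("scene")[180:380,200:450,::-1]; b=viewer.camera("wrist")[:,:,::-1]
cv2.imwrite("pics/s4.png",np.hstack([cv2.resize(a,(375,300)),cv2.resize(b,(400,300))]))
E
```

```text
time: 15.3
tcp_pos: [488.9, 257.2, 137.9]
tcp_rot: [0.664, 0.748, 0.0, 0.0]
wrist_force: [0.3, -0.5, -0.2]
finger_gap: 43.0
finger_force: 0.0
time: 16.3
tcp_pos: [410.2, 247.6, 236.2]
tcp_rot: [0.664, 0.747, -0.0, 0.0]
wrist_force: [-0.5, 0.4, -0.6]
finger_gap: 42.8
finger_force: 0.0
```

View pics/s4.png

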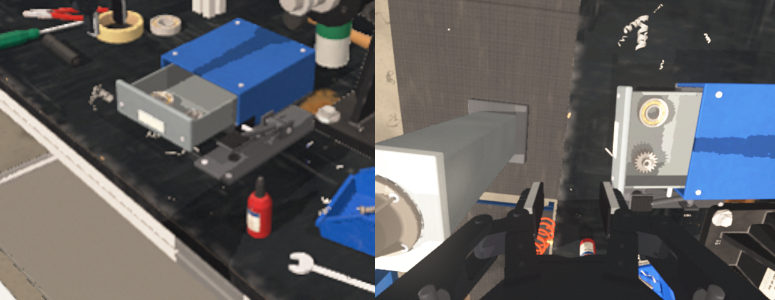

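```bash
python3 -c "
from station import manip
print(manip.hand_in())"
```

```text
the job is handed in; nothing more can be done
None
```

I pressed the pedal down to its stop (about 20 N) and the drawer sprang ajar. I then pulled it out, about 96 mm in all, until it came up against its stop at about 27 N, and handed the job in. The last pictures show the bearing and gear still in the drawer and the bottle and torch undisturbed.

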